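Weigh a pigment jar on the bench scale

TASK

Weigh the small lidded jar on the bench scale: with the pan still empty, press the round power key and then the bar-shaped zero key, each fully down and let go before the next; then set the jar down gently, upright, in the middle of the pan, let go of it, and press the square record key fully down and let it come up. Press only one key at a time, never press zero with the jar on the pan nor record without it, leave the cross-shaped key alone and do not disturb the tub, the cup or the carton.

Things in the scene. Friction and masses are not known exactly. Their poses are not given: they have to be found in the camera images.
- scale: grey bench scale, fixed, 320 mm (its x) by 240 mm (its y); origin at bench level under its middle; its x runs from the low front console (robot side) to the pan, z up. The console top, 50 mm above the bench, has a row of four white keys on a black strip at x = -122 mm, y = -75, -25, 25, 75 mm in this frame; which key is where varies. A flat display lies between keys and pan
- pan: square steel weighing pan, 180 x 180 mm, flat, no rim, rigid; origin at the centre of its upper face, 78 mm above the bench and 60 mm along the scale's +x from the scale's origin; axes as the scale's
- power_key_top (a point): centre of the top face of the round key, 24 mm in diameter (power key). At rest it is 63 mm above the bench, 13 mm above the flat console around it; its z axis points up and its x and y axes are the scale's
- power_key (a joint): how far this key is pressed, in metres: 0 = up, 0.006 = fully down. Spring: it starts to move at about 1.2 N, is fully down at 4 N and comes back up when let go
- zero_key_top (a point): centre of the top face of the bar-shaped key, 14 mm along the scale's x by 34 mm along its y (zero key). At rest it is 63 mm above the bench, 13 mm above the flat console around it; its z axis points up and its x and y axes are the scale's
- zero_key (a joint): how far this key is pressed, in metres: 0 = up, 0.006 = fully down. Spring: it starts to move at about 1.2 N, is fully down at 4 N and comes back up when let go
- record_key_top (a point): centre of the top face of the square key, 23 x 23 mm (record key). At rest it is 63 mm above the bench, 13 mm above the flat console around it; its z axis points up and its x and y axes are the scale's
- record_key (a joint): how far this key is pressed, in metres: 0 = up, 0.006 = fully down. Spring: it starts to move at about 1.2 N, is fully down at 4 N and comes back up when let go
- cross_key_top (a point): centre of the top face of the cross-shaped key, two crossed bars 28 x 9 mm (not to be pressed). At rest it is 63 mm above the bench, 13 mm above the flat console around it; its z axis points up and its x and y axes are the scale's
- cross_key (a joint): how far this key is pressed, in metres: 0 = up, 0.006 = fully down. Spring: it starts to move at about 1.2 N, is fully down at 4 N and comes back up when let go
- jar: small white screw-lid jar, upright on the bench to the left or right of the scale, 60 mm tall: body 49 mm in diameter, lid (the top 19 mm) 52 mm; 0.13 to 0.25 kg; origin at the centre of its underside, z up; rigid, grasp it across body or lid
- tub: bystander: low wide white tub, 82 mm in diameter, 36 mm tall, on the side of the scale where the jar is not; origin at the centre of its underside
- cup: bystander: clear plastic mixing cup, 84 mm across the rim, 110 mm tall, behind the jar or tub on the left; origin at the centre of its underside
- carton: bystander: open cardboard carton, 75 x 110 mm, 70 mm tall with a raised flap at the back, on the right behind the jar or tub; origin at the centre of its underside
There are look-alikes about, which are no part of the job. Leave any brown look-alike of the jar alone.

How it is judged:
By the outcome, as a careful person would: the job done as asked, in the order asked, and still so for the second after the job is handed in, with the robot touching nothing.
It also fails if it takes over 72 s, if anything falls off the work surface, if the arm or the gripper's body presses on something with over 40 N, if the wrist force passes 120 N, or if a joint passes its speed limit or range.

ROBOT

A 6-joint arm with a two-finger parallel gripper is mounted at the origin on the work surface. World frame = base frame: x ahead of the robot, y to its left, z up, the work surface at z = 0. Lengths are in m, angles in rad, forces in N, time in s.
With the tool pointing down it reaches from about 0.3 to 1 m from the base axis. Payload 5.1 kg.
Tool frame: the origin (TCP) lies between the finger pads; the fingertips stand 19 mm ahead of it and the grasp point (between the pads) is the TCP; z points along the fingers, y is the line along which they close (so a half turn about z gives the same grasp; the last joint's range is limited). The gripper opens to 95 mm and grips with 3 to 60 N. Pads are 20 mm wide; open, the fingers measure 119 mm over their backs; the gripper's body (75 mm by 180 mm) begins 59 mm behind the grasp point.
Start: joints at [1.136, 0.124, 1.65, -0, 1.367, -0.083], TCP at [0.224, 0.61, 0.234] pointing down, gripper open.
Joint ranges: [-2.61, 2.61], [-1.02, 2.33], [0.03, 2.71], [-1.35, 4.49], [0.32, 2.68], [-2.91, 2.91]. Speed limits (rad/s): [2.57, 2.57, 3.14, 3.14, 3.14, 3.14].

INTERFACE

Orientations are given as a rotation vector (axis times angle).
In Python, from workcell import get_state, get_image, calibration, close_job, trace gives the robot as it stands.
- The arm moves only by the tool carry_out, never from a script. Its argument "rows" is a list of rows, each a list of 7 numbers: the shift along the tool's x, y, z in cm, then the turn, a rotation vector about the tool's x, y, z in rad, then the gripper command: -1 is shut, 1 is fully open, values between are in proportion. In form: [[tx, ty, tz, wx, wy, wz, fingers], ...]. A call has 1 to 10 rows; each row is the pose to reach, as a shift and turn from the pose commanded when the call began, along the tool's axes at that moment; what a row does not reach only later rows make up. A row lasts 1/10 s, in which the tool goes at most 50 mm and 8.59 degrees, less where a joint would pass 70% of its speed; a pose out of reach is approached as far as the arm can. A call with a gripper value outside its range is refused whole. The fingers move at their own pace and stop on an object; "force" is the grip in N (left out, the last holds). Time passes only in rows, so rows that repeat a pose let the fingers close. It gives the time, the measured TCP pose, the force, the opening and the grip force at its end, in the units of the state.
- get_state(): the state, without advancing time (a new reading comes with each control period).
- get_image(name): name is "side" or "top"; returns the picture (420x560x3 uint8, red, green, blue); there is no depth.
- calibration(name): a dict with "fovy" (degrees; the focal length in pixels is half the picture's height over the tangent of half this angle, whatever the lens; pixels are square), "cx", "cy" (the principal point, pixels), "k1" (the pictures are not rectified: a ray, as slopes to the right and down, at radius r is drawn at 1 + k1 r^2 times it, then the intrinsics apply), "pose" (4x4, takes a point from camera to world coordinates). Camera axes: x right, y down, z forward; pixel columns grow to the right and rows downward; lengths in m; the calibration is good to about 2 mm. A picture is of the moment at which its call begins. calibration takes no time and is no camera call.
- close_job(): hands the job in; it is judged then, once.
Trained networks look in the newest picture that a camera, given by its name, has taken for a name from the list of things; names that differ only in an ending like _2 or _b are one class to them, and where a whole thing is asked for, a point or a joint stands for the part that bears it (a point fixed in the world has none). Each returns a list of dicts, best first, with "score" (0 to 1); they miss things now and then, are a little off and sometimes report something else, mostly with a low value. They report only what shows in the picture. A call takes as long as a camera call. They do not tell look-alikes from the thing itself.
- trace(camera, target): "region" (420x560 bool, what is visible of it) and "location" ([row, column] in pixels, amid what is visible of it).
The state is a dict: "time_s": time; "qpos": joint angles; "qvel": joint speeds; "joint_efforts": joint torques, N m; "eef_pos": TCP position; "tool_rot": TCP orientation; "force": force on the tool from outside, world axes, zero at the start; "moment": the same for the moment, N m; "gripper_width": finger opening in m; "grasp_force": force on a finger pad.
Only numpy, scipy, OpenCV 4.12 (cv2) and the standard library are available. Lean on these libraries where they do the work, as an engineer would, in place of code of your own. Each camera call takes 0.05 s, during which the arm holds its last target. There are 200 camera calls.

## Working session

There is one attempt and no reset: what is moved stays moved. The work goes in short steps, Python scripts to look and compute and a tool call to move; the robot and the scene stay as the last step left them, time stands still between calls to the robot, and variables do not carry over. Pictures are saved under pics/ and viewed, at most 10 in all, crops included, and the job is handed in when it is done.

Besides the shell and the picture viewer there is one more tool, called after "Request:" as name(argument=value, ...) on one line, values as JSON. carry_out: Moves the arm, as the interface text tells. Its arguments: {"type":"object","properties":{"rows":{"type":"array"},"force":{"type":"number"}},"required":["rows"]}

```bash
mkdir -p pics; cat > h.py <<'E'
import numpy as np, cv2
from workcell import get_state, get_image, calibration, close_job, trace
def ray(cam,rc):
    c=calibration(cam); f=210/np.tan(np.radians(c["fovy"])/2)
    d=np.array([(rc[1]-c["cx"])/f,(rc[0]-c["cy"])/f]); u=d.copy()
    for _ in range(20): u=d/(1+c["k1"]*(u@u))
    P=np.array(c["pose"]); v=P[:3,:3]@np.array([u[0],u[1],1]); return P[:3,3],v/np.linalg.norm(v)
def at_z(cam,rc,z):
    o,v=ray(cam,rc); return o+v*(z-o[2])/v[2]
def meet(a,b):
    A=[];B=[]
    for o,v in (a,b):
        M=np.eye(3)-np.outer(v,v); A.append(M);B.append(M@o)
    p=np.linalg.solve(sum(A),sum(B)); return p,[np.linalg.norm(M@p-b) for M,b in zip(A,B)]
def save(img,n): cv2.imwrite("pics/"+n,cv2.cvtColor(img,cv2.COLOR_RGB2BGR))
E
python3 - <<'E'
from h import *
for c in("top","side"):
    save(get_image(c),c+"1.png"); k=calibration(c); print(c,k["fovy"],k["k1"],np.round(k["pose"],3).tolist())
    for n in("scale","pan","power_key_top","zero_key_top","record_key_top","cross_key_top","jar","tub","cup","carton"):
        print(n,[(round(t["score"],2),np.round(t["location"]).tolist(),int(t["region"].sum())) for t in trace(c,n)])
s=get_state();print(s["time_s"],s["eef_pos"],s["tool_rot"],s["gripper_width"])
E
```

```text
top 55.500682986038996 -0.08194858284852968 [[-0.011, -0.994, 0.109, 0.467], [-1.0, 0.012, 0.005, -0.024], [-0.007, -0.109, -0.994, 0.94], [0.0, 0.0, 0.0, 1.0]]
scale [(0.79, [195.0, 262.0], 13531), (0.68, [175.0, 256.0], 6455), (0.66, [257.0, 264.0], 100)]
pan [(0.86, [176.0, 261.0], 6647), (0.59, [251.0, 292.0], 67), (0.21, [231.0, 411.0], 1071)]
power_key_top []
zero_key_top [(0.32, [244.0, 309.0], 67)]
record_key_top [(0.45, [261.0, 245.0], 116)]
cross_key_top [(0.36, [258.0, 243.0], 105)]
jar [(0.85, [268.0, 171.0], 557), (0.76, [230.0, 139.0], 587), (0.71, [275.0, 126.0], 604), (0.55, [194.0, 264.0], 13333)]
tub [(0.71, [233.0, 410.0], 1098), (0.68, [262.0, 245.0], 113)]
cup [(0.61, [139.0, 142.0], 1526)]
carton [(0.82, [130.0, 418.0], 3026)]
side 54.762264350939155 -0.020159935759261595 [[-0.996, -0.075, 0.053, 0.523], [-0.09, 0.691, -0.718, 0.591], [0.017, -0.719, -0.694, 0.653], [0.0, 0.0, 0.0, 1.0]]
scale [(0.62, [242.0, 259.0], 14806)]
pan [(0.67, [224.0, 240.0], 6290)]
power_key_top [(0.42, [199.0, 323.0], 75)]
zero_key_top [(0.63, [211.0, 327.0], 72), (0.19, [233.0, 334.0], 115)]
record_key_top [(0.52, [252.0, 338.0], 145)]
cross_key_top []
jar [(0.97, [382.0, 228.0], 1384), (0.95, [381.0, 297.0], 1381), (0.9, [340.0, 349.0], 1224), (0.79, [396.0, 357.0], 1331)]
tub [(0.33, [228.0, 240.0], 6150)]
cup [(0.71, [199.0, 320.0], 94), (0.65, [342.0, 157.0], 3522)]
carton [(0.66, [130.0, 225.0], 2045)]
1.1 [0.22397933 0.61016234 0.2336557 ] [-5.49715097e-01 -3.09308579e+00  6.29164330e-05] 0.09546686380493566
```

View pics/top1.png

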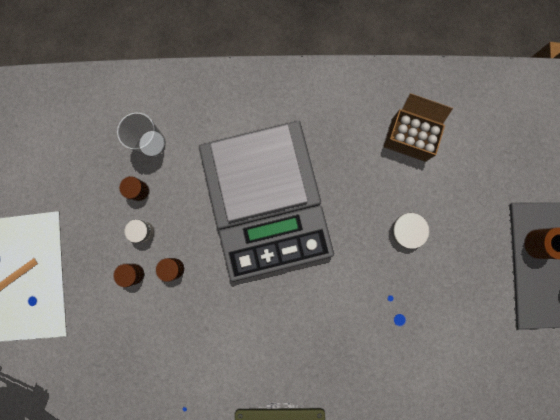

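View pics/side1.png

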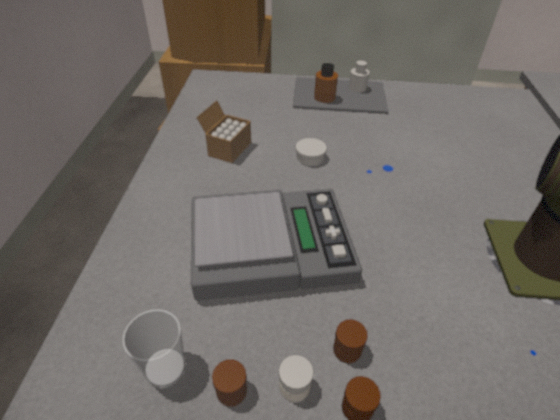

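Top view: the keys run left to right as square (row 260, col 245), cross (255, 267), bar (250, 289) and round (244, 312). The jar candidates are white (231, 136) and brown (188, 132), (275, 128) and (270, 169). In the side view, white is (378, 296) and brown is (382, 228), (340, 350) and (398, 360). The tub (231, 411) is wide and low. I choose the white one with a lid.

```bash
python3 - <<'E'
from h import *
im={c:get_image(c) for c in("top","side")}
def blob(c,rc,w,thr):
    r,q=rc; a=im[c].astype(int)[r-w:r+w+1,q-w:q+w+1]; m=((a.min(2)>thr)).astype(np.uint8)
    n,l,s,ce=cv2.connectedComponentsWithStats(m); i=1+np.argmax(s[1:,4]); return (ce[i][1]+r-w,ce[i][0]+q-w),s[i,4]
K={"sq":((260,245),(252,338)),"cross":((255,267),(232,333)),"bar":((250,289),(214,327)),"round":((244,312),(199,322))}
P=[]
for n,(t,s) in K.items():
    a,na=blob("top",t,9,130);b,nb=blob("side",s,9,130)
    p,e=meet(ray("top",a),ray("side",b));P.append(at_z("top",a,.063)); print(n,np.round(a,1),na,np.round(b,1),nb,np.round(p,4),np.round(e,4),"z63:",np.round(at_z("top",a,.063),4),np.round(at_z("side",b,.063),4))
d=P[0]-P[3]; print("yaw from keys",np.arctan2(-d[0],d[1]),"len",np.linalg.norm(d))
for c,ref in(("top",(176,261)),("side",(224,240))):
    t=[t for t in trace(c,"pan")][0]; q=cv2.minAreaRect(np.argwhere(t["region"]).astype(np.float32)); 
    cor=[at_z(c,p,.078) for p in cv2.boxPoints(q)]; print(c,"pan c",np.mean(cor,0),np.round(cor,3).tolist())
    m=(t["region"]).astype(np.uint8); h,_=cv2.findContours(m,0,2); h=max(h,key=cv2.contourArea); ap=cv2.approxPolyDP(cv2.convexHull(h),8,True)[:,0]; pc=[at_z(c,p[::-1],.078) for p in ap];print(np.round(np.mean(pc,0),4),np.round(pc,3).tolist())
for c,rc in(("top",(231,136)),("side",(378,296))):
    t=min(trace(c,"jar"),key=lambda t:np.hypot(*(np.array(t["location"])-rc))); rr=np.argwhere(t["region"]); print(c,t["location"],rr.min(0),rr.max(0))
    g=im[c].astype(int)[t["region"]];print(g.mean(0))
# close crop
a=cv2.resize(im["side"][320:420,200:400],None,fx=3,fy=3,interpolation=cv2.INTER_CUBIC);b=cv2.resize(im["top"][170:300,100:200],(230,300),interpolation=cv2.INTER_CUBIC)
save(np.hstack([a[:,:560],b]),"crop.png")
E
```

```text
sq [260.5 244.5] 104 [249.5 338.4] 104 [0.4429 0.0704 0.0613] [0.001 0.001] z63: [0.4439 0.0701 0.063 ] [0.4422 0.072  0.063 ]
cross [255.  266.9] 85 [230.6 332.2] 73 [0.4546 0.0213 0.0612] [0.0009 0.0009] z63: [0.4555 0.0211 0.063 ] [0.4539 0.023  0.063 ]
bar [249.5 289. ] 88 [213.5 326.6] 74 [ 0.4659 -0.0273  0.0612] [0.0009 0.0009] z63: [ 0.4669 -0.0274  0.063 ] [ 0.4652 -0.0253  0.063 ]
round [244.  311.3] 87 [197.7 321.4] 60 [ 0.4775 -0.0764  0.0606] [0.0009 0.0009] z63: [ 0.4784 -0.0764  0.063 ] [ 0.4767 -0.0737  0.063 ]
yaw from keys 0.23092271998385225 len 0.1504611685358634
top pan c [0.63708654 0.03819042 0.078     ] [[0.746, -0.03, 0.078], [0.702, 0.149, 0.078], [0.529, 0.105, 0.078], [0.571, -0.071, 0.078]]
[0.6362 0.0373 0.078 ] [[0.74, -0.026, 0.078], [0.571, -0.068, 0.078], [0.532, 0.102, 0.078], [0.702, 0.141, 0.078]]
side pan c [0.63429401 0.04093244 0.078     ] [[0.555, -0.075, 0.078], [0.754, -0.023, 0.078], [0.699, 0.151, 0.078], [0.529, 0.111, 0.078]]
[0.636  0.0442 0.078 ] [[0.571, -0.058, 0.078], [0.533, 0.11, 0.078], [0.7, 0.149, 0.078], [0.741, -0.024, 0.078]]
top [232.3, 139.9] [219 125] [242 153]
[162.06608696 156.65913043 149.26608696]
side [382.2, 295.6] [355 279] [401 312]
[156.61849262 150.99145299 144.42735043]
```

View pics/crop.png

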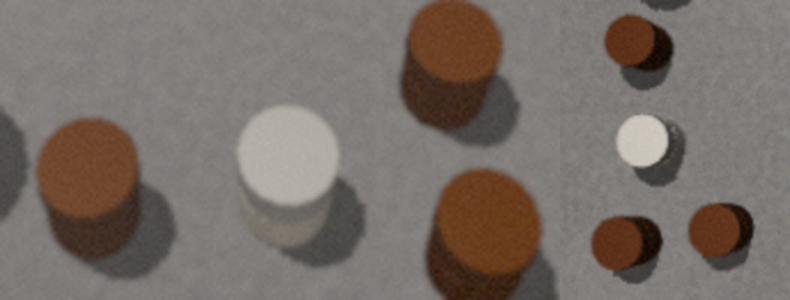

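The crop shows the white lidded jar at side (372, 296) and top (231, 136), with three brown look-alikes around it. The white one is the jar.

```bash
cat >> h.py <<'E'
def goal(p,yaw):
    """shift (cm) and wz for the present tool to reach TCP p pointing down, closing line at yaw from world y"""
    from scipy.spatial.transform import Rotation as R
    s=get_state(); r=R.from_rotvec(s["tool_rot"]); d=r.inv().apply(np.array(p)-s["eef_pos"])*100
    want=R.from_matrix(np.array([[-np.cos(yaw),-np.sin(yaw),0],[-np.sin(yaw),np.cos(yaw),0],[0,0,-1]]).T)
    return np.round(d,2),np.round((r.inv()*want).as_rotvec(),3)
E
python3 - <<'E'
from h import *
def lid(c,rc,w,f):
    a=get_image(c).astype(int); r,q=rc; a=a[r-w:r+w+1,q-w:q+w+1]; m=f(a).astype(np.uint8)
    n,l,s,ce=cv2.connectedComponentsWithStats(m); i=1+np.argmax(s[1:,4]); print(s[i]); return ce[i][1]+r-w,ce[i][0]+q-w
a=lid("top",(231,136),18,lambda a:a.min(2)>165);b=lid("side",(371,296),24,lambda a:a.min(2)>148)
print(a,b,meet(ray("top",a),ray("side",b)),at_z("top",a,.06),at_z("side",b,.06))
for t in((188,132),(275,128),(270,168)): print(at_z("top",t,.06))
s=get_state(); print(s["tool_rot"])
print(goal((.478,-.075,.13),.231),goal((.466,-.0263,.13),.231))
E
```

```text
[  7   7  21  22 371]
[  7   8  34  33 843]
(np.float64(230.4177897574124), np.float64(135.15633423180594)) (np.float64(371.1838671411625), np.float64(295.5243179122183)) (array([0.51102641, 0.31678925, 0.05777985]), [np.float64(0.0010426012386179266), np.float64(0.0010426012386178204)]) [0.51195204 0.31585053 0.06      ] [0.51003489 0.31790804 0.06      ]
[0.60794836 0.32605874 0.06      ]
[0.41321236 0.32989598 0.06      ]
[0.42409683 0.23970624 0.06      ]
[-5.49710249e-01 -3.09311725e+00 -4.58796512e-05]
(array([-47.45, -55.57,  10.36]), array([ 0.   , -0.   , -0.583])) (array([-44.65, -51.41,  10.36]), array([ 0.   , -0.   , -0.583]))
```

Request:
carry_out(rows=[[-47.45, -55.57, 4, 0, 0, -0.583, -1], [-47.45, -55.57, 4, 0, 0, -0.583, -1], [-47.45, -55.57, 4, 0, 0, -0.583, -1], [-47.45, -55.57, 4, 0, 0, -0.583, -1], [-47.45, -55.57, 4, 0, 0, -0.583, -1], [-47.45, -55.57, 4, 0, 0, -0.583, -1], [-47.45, -55.57, 4, 0, 0, -0.583, -1], [-47.45, -55.57, 4, 0, 0, -0.583, -1], [-47.45, -55.57, 4, 0, 0, -0.583, -1], [-47.45, -55.57, 4, 0, 0, -0.583, -1]], force=20)

```text
time_s: 2.5
eef_pos: [0.3976, 0.1408, 0.2067]
tool_rot: [-0.363, 3.119, 0.0]
force: [0.8, 0.1, 0.4]
gripper_width: 0.0205
grasp_force: 0.0
```

```bash
python3 - <<'E'
from h import *
s=get_state(); print(s["eef_pos"],s["gripper_width"],s["force"])
print(goal((.478,-.075,.105),.231))
E
```

```text
[0.39763624 0.1407529  0.20671853] 0.020458764911877064 [0.79525027 0.09095679 0.43355434]
(array([ -2.85, -22.84,  10.18]), array([0.   , 0.002, 0.001]))
```

Request:
carry_out(rows=[[-2.85, -22.84, 2, 0, 0, 0, -1], [-2.85, -22.84, 2, 0, 0, 0, -1], [-2.85, -22.84, 2, 0, 0, 0, -1], [-2.85, -22.84, 2, 0, 0, 0, -1], [-2.85, -22.84, 2, 0, 0, 0, -1], [-2.85, -22.84, 10, 0, 0, 0, -1], [-2.85, -22.84, 10, 0, 0, 0, -1], [-2.85, -22.84, 10, 0, 0, 0, -1], [-2.85, -22.84, 10, 0, 0, 0, -1], [-2.85, -22.84, 10, 0, 0, 0, -1]])

```text
time_s: 3.5
eef_pos: [0.479, -0.0734, 0.1088]
tool_rot: [-0.363, 3.117, -0.002]
force: [-0.3, -1.1, 0.4]
gripper_width: 0.0
grasp_force: 0.0
```

```bash
python3 - <<'E'
from h import *
s=get_state(); print(s["eef_pos"],s["gripper_width"],s["force"],s["tool_rot"])
print(goal((.478,-.075,.082),.231))
a=cv2.resize(get_image("side")[150:290,260:400],None,fx=3,fy=3,interpolation=cv2.INTER_CUBIC);save(a,"k.png")
E
```

```text
[ 0.47899525 -0.0733845   0.10883454] 3.213263476269465e-05 [-0.27012714 -1.05578289  0.41881402] [-3.62699283e-01  3.11678912e+00 -2.40683381e-03]
(array([ 0.14, -0.13,  2.68]), array([-0.002,  0.004,  0.001]))
```

View pics/k.png

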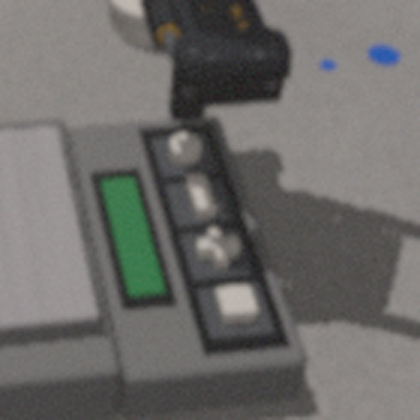

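The closed fingers hang above the round key (crop 150, 185). I'll press it in stages.

Request:
carry_out(rows=[[0.1, -0.1, 1, 0, 0, 0, -1], [0.1, -0.1, 2, 0, 0, 0, -1], [0.1, -0.1, 2.5, 0, 0, 0, -1], [0.1, -0.1, 2.6, 0, 0, 0, -1], [0.1, -0.1, 2.7, 0, 0, 0, -1], [0.1, -0.1, 2.7, 0, 0, 0, -1]])

```text
time_s: 4.15
eef_pos: [0.4764, -0.0743, 0.0793]
tool_rot: [0.362, -3.12, -0.001]
force: [-2.1, 0.5, 3.0]
gripper_width: 0.0004
grasp_force: 1.2
```

Request:
carry_out(rows=[[0, 0, 0.2, 0, 0, 0, -1], [0, 0, 0.4, 0, 0, 0, -1], [0, 0, 0.5, 0, 0, 0, -1], [0, 0, 0.5, 0, 0, 0, -1], [0, 0, 0.5, 0, 0, 0, -1]])

```text
time_s: 4.65
eef_pos: [0.4769, -0.0744, 0.0761]
tool_rot: [0.362, -3.12, -0.0]
force: [-6.1, 2.0, 12.9]
gripper_width: 0.0004
grasp_force: 6.4
```

Request:
carry_out(rows=[[0, 0, -1.5, 0, 0, 0, -1], [0, 0, -3, 0, 0, 0, -1], [0, 0, -3, 0, 0, 0, -1], [0, 5, -3, 0, 0, 0, -1], [0, 5, -3, 0, 0, 0, -1], [0, 5, -3, 0, 0, 0, -1], [0, 5, -1.5, 0, 0, 0, -1], [0, 5, -0.5, 0, 0, 0, -1], [0, 5, -0.5, 0, 0, 0, -1]])

```text
time_s: 5.55
eef_pos: [0.4648, -0.0262, 0.0781]
tool_rot: [0.361, -3.119, -0.001]
force: [-0.2, 0.4, 2.3]
gripper_width: 0.0003
grasp_force: 1.5
```

```bash
python3 - <<'E'
from h import *
s=get_state(); print(s["eef_pos"],s["force"])
print(goal((.466,-.0263,.076),.231))
E
```

```text
[ 0.46475731 -0.0262486   0.07807029] [-0.21175844  0.38675455  2.29203544]
(array([-0.12, -0.03,  0.21]), array([ 0.001, -0.002, -0.001]))
```

Request:
carry_out(rows=[[0, 0, 0.2, 0, 0, 0, -1], [0, 0, 0.4, 0, 0, 0, -1], [0, 0, 0.4, 0, 0, 0, -1], [0, 0, 0.4, 0, 0, 0, -1]])

```text
time_s: 5.95
eef_pos: [0.465, -0.0262, 0.0762]
tool_rot: [0.362, -3.119, 0.001]
force: [-4.4, -1.5, 7.0]
gripper_width: 0.0006
grasp_force: 3.4
```

Request:
carry_out(rows=[[0, 0, 0.15, 0, 0, 0, -1], [0, 0, 0.15, 0, 0, 0, -1], [0, 0, 0.15, 0, 0, 0, -1]])

```text
time_s: 6.25
eef_pos: [0.4651, -0.0262, 0.076]
tool_rot: [0.362, -3.119, 0.001]
force: [-8.2, -0.8, 15.3]
gripper_width: 0.0003
grasp_force: 7.5
```

Zero is fully down. Next: raise, then travel to above the jar with the gripper open.

Request:
carry_out(rows=[[0, 0, -1.5, 0, 0, 0, -1], [0, 0, -4, 0, 0, 0, -1], [0, 0, -8, 0, 0, 0, -1], [0, 0, -12, 0, 0, 0, 0], [0, 0, -12, 0, 0, 0, 1]])

```text
time_s: 6.75
eef_pos: [0.469, -0.0264, 0.2008]
tool_rot: [-0.361, 3.109, -0.006]
force: [0.5, 0.4, 0.9]
gripper_width: 0.0114
grasp_force: 0.0
```

```bash
python3 - <<'E'
from h import *
s=get_state(); print(s["eef_pos"],s["force"])
print(goal((.511,.317,.14),.231))
E
```

```text
[ 0.46895743 -0.02644431  0.2007895 ] [0.46521886 0.37127526 0.94878515]
(array([-11.89,  32.5 ,   6.06]), array([-0.005,  0.012,  0.   ]))
```

Request:
carry_out(rows=[[-11.9, 32.5, 1, 0, 0, 0, 1], [-11.9, 32.5, 1, 0, 0, 0, 1], [-11.9, 32.5, 1, 0, 0, 0, 1], [-11.9, 32.5, 1, 0, 0, 0, 1], [-11.9, 32.5, 1, 0, 0, 0, 1], [-11.9, 32.5, 1, 0, 0, 0, 1], [-11.9, 32.5, 1, 0, 0, 0, 1], [-11.9, 32.5, 6, 0, 0, 0, 1], [-11.9, 32.5, 6, 0, 0, 0, 1], [-11.9, 32.5, 6, 0, 0, 0, 1]])

```text
time_s: 7.75
eef_pos: [0.5053, 0.3171, 0.1318]
tool_rot: [0.362, -3.117, 0.002]
force: [0.0, -0.2, 1.1]
gripper_width: 0.0909
grasp_force: 0.0
```

```bash
python3 - <<'E'
from h import *
s=get_state(); print(s["eef_pos"],s["force"],s["gripper_width"])
print(goal((.511,.317,.042),.231))
a=cv2.resize(get_image("side")[220:420,150:430],None,fx=2.5,fy=2.5,interpolation=cv2.INTER_CUBIC);save(a,"j.png")
E
```

```text
[0.50532324 0.31713875 0.13183258] [ 0.04238901 -0.22046172  1.05354949] 0.09085582373779326
(array([-0.59, -0.13,  8.98]), array([-0.001, -0.004,  0.   ]))
```

View pics/j.png

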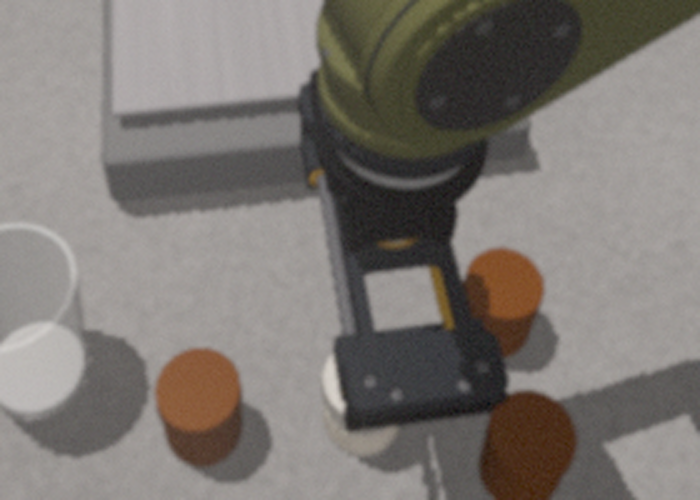

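The gripper stands over the white jar (crop 390, 350), with the brown ones clear of its fingers. Descending.

Request:
carry_out(rows=[[-0.6, -0.1, 3, 0, 0, 0, 1], [-0.6, -0.1, 5, 0, 0, 0, 1], [-0.6, -0.1, 7, 0, 0, 0, 1], [-0.6, -0.1, 8.7, 0, 0, 0, 1], [-0.6, -0.1, 8.7, 0, 0, 0, 1], [-0.6, -0.1, 8.7, 0, 0, 0, 1]])

```text
time_s: 8.4
eef_pos: [0.5134, 0.3182, 0.048]
tool_rot: [-0.361, 3.119, 0.001]
force: [0.3, 0.3, -0.6]
gripper_width: 0.095
grasp_force: 0.0
```

Request:
carry_out(rows=[[0, 0, 0, 0, 0, 0, 0], [0, 0, 0, 0, 0, 0, 0], [0, 0, 0, 0, 0, 0, -0.2], [0, 0, 0, 0, 0, 0, -0.6], [0, 0, 0, 0, 0, 0, -1], [0, 0, 0, 0, 0, 0, -1], [0, 0, 0, 0, 0, 0, -1], [0, 0, 0, 0, 0, 0, -1]], force=20)

```text
time_s: 9.2
eef_pos: [0.5126, 0.3184, 0.0469]
tool_rot: [0.362, -3.121, -0.0]
force: [-0.6, 0.7, 1.3]
gripper_width: 0.0515
grasp_force: 20.0
```

Request:
carry_out(rows=[[0, 0, -1, 0, 0, 0, -1], [0, 0, -3, 0, 0, 0, -1], [0, 0, -6, 0, 0, 0, -1], [0, 0, -9, 0, 0, 0, -1], [0, 0, -12, 0, 0, 0, -1], [0, 0, -13, 0, 0, 0, -1], [0, 0, -13, 0, 0, 0, -1], [0, 0, -13, 0, 0, 0, -1]])

```text
time_s: 10.0
eef_pos: [0.5119, 0.3179, 0.1753]
tool_rot: [0.362, -3.118, 0.001]
force: [-0.9, -0.4, -2.5]
gripper_width: 0.0518
grasp_force: 20.0
```

```bash
python3 - <<'E'
from h import *
s=get_state(); print(s["eef_pos"],s["force"],s["gripper_width"])
print(goal((.637,.040,.175),.231))
E
```

```text
[0.51186293 0.31786365 0.17529474] [-0.91738877 -0.42644495 -2.5264379 ] 0.05181569434195613
(array([ -5.82, -29.91,   0.03]), array([-0.001, -0.002,  0.   ]))
```

Request:
carry_out(rows=[[-0.5, -2.5, 0, 0, 0, 0, -1], [-1.2, -6, 0, 0, 0, 0, -1], [-1.9, -10, 0, 0, 0, 0, -1], [-2.7, -14, 0, 0, 0, 0, -1], [-3.5, -18, 0, 0, 0, 0, -1], [-4.3, -22, 0, 0, 0, 0, -1], [-5.1, -26, 0, 0, 0, 0, -1], [-5.6, -28.5, 0, 0, 0, 0, -1], [-5.8, -29.9, 0, 0, 0, 0, -1], [-5.8, -29.9, 0, 0, 0, 0, -1]])

```text
time_s: 11.0
eef_pos: [0.637, 0.0393, 0.1747]
tool_rot: [0.359, -3.118, -0.001]
force: [-1.5, 0.3, -1.9]
gripper_width: 0.0514
grasp_force: 20.0
```

Request:
carry_out(rows=[[0, 0, 1, 0, 0, 0, -1], [0, 0, 2, 0, 0, 0, -1], [0, 0, 3, 0, 0, 0, -1], [0, 0, 3.6, 0, 0, 0, -1], [0, 0, 4, 0, 0, 0, -1], [0, 0, 4, 0, 0, 0, -1], [0, 0, 4, 0, 0, 0, -1], [0, 0, 4, 0, 0, 0, -1]])

```text
time_s: 11.8
eef_pos: [0.638, 0.0405, 0.1376]
tool_rot: [-0.362, 3.119, -0.0]
force: [-0.2, -0.1, -2.1]
gripper_width: 0.0516
grasp_force: 20.0
```

```bash
python3 - <<'E'
from h import *
s=get_state(); print(s["eef_pos"],s["force"],s["gripper_width"])
print(goal((.637,.040,.125),.231))
a=cv2.resize(get_image("side")[120:320,150:430],None,fx=2.5,fy=2.5,interpolation=cv2.INTER_CUBIC);save(a,"p.png")
E
```

```text
[0.63802945 0.04054716 0.13757644] [-0.24619957 -0.1073613  -2.13842974] 0.051554003213600076
(array([ 0.11, -0.03,  1.26]), array([-0.   ,  0.001,  0.   ]))
```

View pics/p.png

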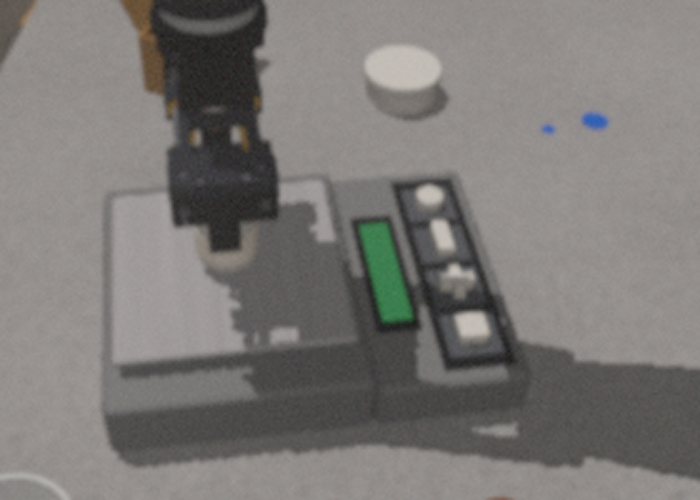

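The jar hangs over the middle of the pan (crop 227, 250) with all the keys up. I'll lower it slowly, about 12 mm to go.

Request:
carry_out(rows=[[0.1, 0, 0.3, 0, 0, 0, -1], [0.1, 0, 0.6, 0, 0, 0, -1], [0.1, 0, 0.8, 0, 0, 0, -1], [0.1, 0, 0.9, 0, 0, 0, -1], [0.1, 0, 1, 0, 0, 0, -1], [0.1, 0, 1, 0, 0, 0, -1], [0.1, 0, 1, 0, 0, 0, -1]])

```text
time_s: 12.55
eef_pos: [0.6367, 0.0403, 0.1269]
tool_rot: [-0.362, 3.12, -0.0]
force: [-1.3, -0.1, -2.0]
gripper_width: 0.0518
grasp_force: 20.0
```

Request:
carry_out(rows=[[0, 0, 0.05, 0, 0, 0, -1], [0, 0, 0.1, 0, 0, 0, -1], [0, 0, 0.15, 0, 0, 0, -1], [0, 0, 0.2, 0, 0, 0, -1], [0, 0, 0.2, 0, 0, 0, -1]])

```text
time_s: 13.05
eef_pos: [0.6367, 0.0403, 0.1249]
tool_rot: [-0.362, 3.121, -0.0]
force: [0.2, 0.1, -0.8]
gripper_width: 0.0517
grasp_force: 20.0
```

Request:
carry_out(rows=[[0, 0, 0.05, 0, 0, 0, -1], [0, 0, 0.05, 0, 0, 0, -1], [0, 0, 0.05, 0, 0, 0, -1]])

```text
time_s: 13.35
eef_pos: [0.6367, 0.0403, 0.1249]
tool_rot: [-0.362, 3.12, -0.0]
force: [-1.1, 0.1, 1.7]
gripper_width: 0.0515
grasp_force: 20.0
```

The jar is down on the pan: the load has moved off the gripper. Next: open and rise straight up.

Request:
carry_out(rows=[[0, 0, 0, 0, 0, 0, 0.3], [0, 0, 0, 0, 0, 0, 0.6], [0, 0, 0, 0, 0, 0, 1], [0, 0, 0, 0, 0, 0, 1], [0, 0, 0, 0, 0, 0, 1], [0, 0, -1, 0, 0, 0, 1], [0, 0, -3, 0, 0, 0, 1], [0, 0, -6, 0, 0, 0, 1], [0, 0, -10, 0, 0, 0, 1], [0, 0, -10, 0, 0, 0, 1]], force=20)

```text
time_s: 14.35
eef_pos: [0.6402, 0.0403, 0.2331]
tool_rot: [-0.361, 3.108, -0.003]
force: [0.6, 0.5, 0.2]
gripper_width: 0.0948
grasp_force: 0.0
```

```bash
python3 - <<'E'
from h import *
s=get_state(); print(s["eef_pos"],s["force"],s["gripper_width"])
print(goal((.4425,.071,.2),.231))
E
```

```text
[0.64017113 0.04028599 0.23310942] [0.60725309 0.54401018 0.16717912] 0.09479500611415842
(array([18.58,  7.53,  3.05]), array([-0.003,  0.013,  0.   ]))
```

Request:
carry_out(rows=[[18.6, 7.5, 0, 0, 0, 0, 1], [18.6, 7.5, 0, 0, 0, 0, 0], [18.6, 7.5, 0, 0, 0, 0, -1], [18.6, 7.5, 0, 0, 0, 0, -1], [18.6, 7.5, 0, 0, 0, 0, -1], [18.6, 7.5, 5, 0, 0, 0, -1], [18.6, 7.5, 9, 0, 0, 0, -1], [18.6, 7.5, 12, 0, 0, 0, -1], [18.6, 7.5, 12, 0, 0, 0, -1], [18.6, 7.5, 12, 0, 0, 0, -1]])

```text
time_s: 15.35
eef_pos: [0.4391, 0.0706, 0.105]
tool_rot: [0.362, -3.121, 0.0]
force: [0.0, -0.2, -0.3]
gripper_width: 0.0281
grasp_force: 0.0
```

```bash
python3 - <<'E'
from h import *
s=get_state(); print(s["eef_pos"],s["force"],s["gripper_width"])
print(goal((.443,.071,.076),.231))
a=get_image("top"); b=get_image("side")
save(np.hstack([cv2.resize(a[100:300,180:360],(360,400)),cv2.resize(b[130:330,160:380],(440,400))]),"r.png")
E
```

```text
[0.43906135 0.07061437 0.10499212] [ 0.02484062 -0.18987451 -0.25540071] 0.028113527219275052
(array([-0.39, -0.05,  2.9 ]), array([-0., -0.,  0.]))
```

View pics/r.png

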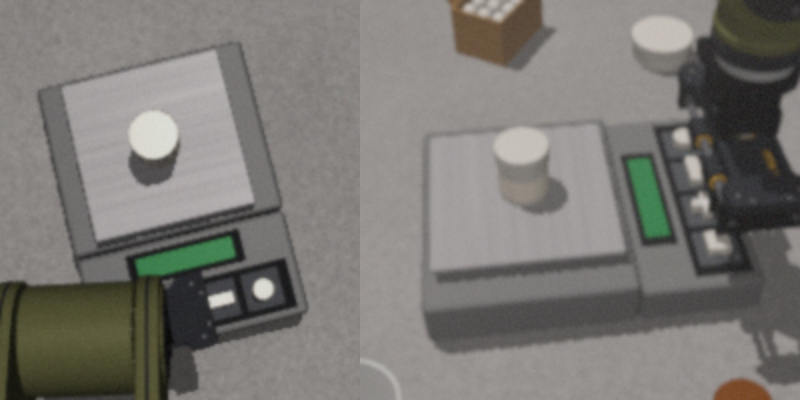

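The jar stands upright in the middle of the pan (left 153, 135; right 522, 165). I'll finish closing the fingers, then press the square key.

Request:
carry_out(rows=[[-0.4, -0.05, 0, 0, 0, 0, -1], [-0.4, -0.05, 0, 0, 0, 0, -1], [-0.4, -0.05, 0, 0, 0, 0, -1], [-0.4, -0.05, 1, 0, 0, 0, -1], [-0.4, -0.05, 2, 0, 0, 0, -1], [-0.4, -0.05, 2.6, 0, 0, 0, -1], [-0.4, -0.05, 2.9, 0, 0, 0, -1], [-0.4, -0.05, 3, 0, 0, 0, -1], [-0.4, -0.05, 3, 0, 0, 0, -1]])

```text
time_s: 16.35
eef_pos: [0.442, 0.0711, 0.076]
tool_rot: [0.362, -3.117, -0.0]
force: [-8.7, -0.2, 16.5]
gripper_width: 0.0003
grasp_force: 8.3
```

Record is fully down (16 N). Releasing and withdrawing.

Request:
carry_out(rows=[[0, 0, 0, 0, 0, 0, -1], [0, 0, -1, 0, 0, 0, -1], [0, 0, -3, 0, 0, 0, -1], [0, 0, -6, 0, 0, 0, -1], [0, 0, -10, 0, 0, 0, -1], [0, 0, -12, 0, 0, 0, -1], [0, 0, -12, 0, 0, 0, -1], [0, 0, -12, 0, 0, 0, -1]])

```text
time_s: 17.15
eef_pos: [0.4421, 0.0711, 0.1935]
tool_rot: [0.362, -3.12, -0.0]
force: [0.4, 0.4, -0.8]
gripper_width: 0.0004
grasp_force: 0.0
```

```bash
python3 - <<'E'
from h import *
s=get_state(); print(s["eef_pos"],s["force"])
save(get_image("side"),"end.png")
E
```

```text
[0.44207193 0.0711084  0.19354406] [ 0.35490811  0.35141686 -0.77307318]
```

View pics/end.png

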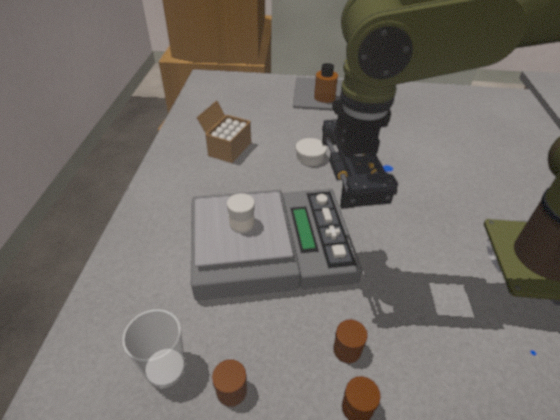

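The jar stands on the pan (row 213, col 240), all the keys are up, the bystanders have not moved and the arm is clear.

```bash
python3 -c "
from workcell import close_job; print(close_job())"
```

```text
the job is handed in; nothing more can be done
None
```

I pressed power and then zero on the empty pan, set the white jar upright in the middle of the pan, pressed and released record, and handed the job in at about 17 s; the verdict was not shown.

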